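# Start the kettle for green tea

### The arm

A 6-joint arm with a two-finger parallel gripper is mounted at the origin on a cart in front of the work surface, level with it; the furniture and walls round the work are solid. World frame = base frame: x ahead of the robot, y to its left, z up, the work surface at z = 0. Lengths are in mm, angles in degrees, forces in N, time in s.
With the tool pointing down it reaches from about 350 to 850 mm from the base axis. Payload 8.1 kg.
Tool frame: the origin (TCP) lies on the front face of the gripper's body, between the roots of the fingers; the fingertips stand r.finger_overhang ahead of it and the grasp point (between the pads) lies 54 mm ahead of it (r.finger_overhang is the distance from the TCP to the fingertips, in mm); y points along the fingers, z is the direction in which the jaws open and shut, and the axes are right-handed (so a half turn about y gives the same grasp; the last joint's range is limited). The gripper opens to 85 mm and grips with 20 to 120 N. Pads are 22 mm wide; open, the fingers measure 114 mm over their backs; the gripper's body (76 mm by 85 mm) begins 54 mm behind the grasp point. The pads swing forward as they close: fully open they stand 13 mm farther back than shut.
Start: joints at [-69.179, 7.471, 85.268, -0, 87.261, -4.893], TCP at [260.351, -540.577, 303.892] pointing down, gripper open.
Joint ranges: [-169.43, 169.43], [-51.17, 129.36], [1.28, 143.12], [-76.62, 256.62], [0, 156.53], [-152.29, 152.29]. Speed limits (degrees/s): [136.94, 136.94, 159.86, 180, 180, 180].

### API

Orientations are given as [roll, pitch, yaw] about the fixed x, y, z axes, in that order (R = Rz(yaw) Ry(pitch) Rx(roll)).
In Python, from bench import r gives the robot as it stands. The module is installed in compiled form; this text tells all that it offers.
- The arm moves only by the tool arm_command, never from a script. Its argument "increments" is a list of rows, each a list of 6 numbers: the shift along the tool's x, y, z in m, then the turn, a rotation vector about the tool's x, y, z in rad. In form: [[tx, ty, tz, wx, wy, wz], ...]. A call has exactly 10 rows; each row is the pose to reach, as a shift and turn from the pose commanded when the call began, along the tool's axes at that moment; what a row does not reach only later rows make up. A row lasts 1/8 s, in which the tool goes at most 62.5 mm and 10.7 degrees, less where a joint would pass 70% of its speed; a pose out of reach is approached as far as the arm can. A call with a gripper value outside its range is refused whole. "jaw" is the gripper's target within -1 to 1 (shut at 1, half-way at 0, fully open at -1), set as the call begins (left out, the last holds). The fingers move at their own pace and stop on an object; "force" is the grip in N (left out, the last holds). Time passes only in rows, so rows that repeat a pose let the fingers close, or fill a call up. It gives the time, the measured TCP pose, the force and the opening at its end, in the units of the state.
- r.sense(): the state, without advancing time (a new reading comes with each control period).
- r.snapshot(name): name is "side" or "top"; returns the picture (480x640x3 uint8, red, green, blue); there is no depth.
- r.camera_model(name): a dict with "intrinsics" (3x3 intrinsics, pixels), "cam_to_world" (4x4, takes a point from camera to world coordinates). Camera axes: x right, y down, z forward; pixel columns grow to the right and rows downward; lengths in mm; the calibration is good to about 2 mm. A picture is of the moment at which its call begins. camera_model takes no time and is no camera call.
- r.hand_in(): hands the job in, once; it reports no verdict.
Trained networks look in the newest picture that a camera, given by its name, has taken for a name from the list of things; names that differ only in an ending like _2 or _b are one class to them, and where a whole thing is asked for, a point or a joint stands for the part that bears it (a point fixed in the world has none). Each returns a list of dicts, best first, with "conf" (0 to 1); they miss things now and then, are a little off and sometimes report something else, mostly with a low value. They report only what shows in the picture. A call takes as long as a camera call.
- r.trace(camera, target): "mask" (480x640 bool, what is visible of it) and "position" ([column, row] in pixels, amid what is visible of it).
- r.spot_point(camera, target): "position" ([column, row] in pixels: a listed point, or the origin of a listed thing).
The state is a dict: "time": time; "joint_pos": joint angles; "qd": joint speeds; "joint_efforts": joint torques, N m; "tool_pos": TCP position; "tcp_rot": TCP orientation; "ft_force": force on the tool from outside, world axes, zero at the start; "wrist_torque": the same for the moment, N m; "finger_gap": finger opening in mm.
Only numpy, scipy, OpenCV 4.12 (cv2) and the standard library are available. Lean on these libraries where they do the work, as an engineer would, in place of code of your own. Each camera call takes 0.05 s, during which the arm holds its last target.

### The job

Set the filled kettle going for green tea: push its open lid fully shut, then press the key for the lowest temperature (the one with a single bar) all the way in and let it go, and last push down the raised near end of the rocker switch so that it stays on. Use light fingertip touches in that order, press no other key, and leave the kettle standing in its base and the mug, salt shaker and tea chest where they are.

Things in the scene. Friction and masses are not known exactly. Their poses are not given: they have to be found in the camera images.
- base: Black power base, fixed. Origin on the counter under the centre of the round well (166 mm across, floor 14 mm, rim 18 mm up) that holds the kettle. Its control apron, 90 x 228 mm, 19 mm high, lies 80 to 170 mm from the origin along -x, facing the robot. On it, 130 mm from the origin, a row along y: keys with one, two, three white bars at y = +82, +44, +6 mm (left to right), rocker at -66 mm.
- kettle: Steel jug kettle, about 1.4 kg, black handle, collar and lid, loose in the well with 3 mm play. Origin at the centre of its underside; x runs level from handle to spout (to the robot's left, give or take 45 degrees). Body 138 mm across at the foot, 111 mm at the collar, whose top is 185 mm above the origin; spout reaches 84 mm, handle 122 mm from the axis.
- lid (a joint): Angle of the kettle's lid: 0 = shut, grows as it opens (limit 1.25 rad); starts 0.7 to 1.1. The hinge runs along the kettle's y on the handle side; the open lid's outer face looks up and toward the handle. Stiff hinge: it stays where it is left and needs about 2.5 N at mid-lid. It shuts against a firm stop: come to it slowly (about 15 mm/s).
- lid_hinge (a point): Point on the lid's hinge line, 52 mm from the kettle's axis on the handle side, 186 mm above its origin. The lid is a disc 100 mm across, 12.5 mm thick, 2 to 102 mm from the hinge (tab to 110 mm). At angle a its outer face at distance r lies r*cos(a) - 12.5*sin(a) mm toward the spout and r*sin(a) + 12.5*cos(a) mm above the hinge.
- lid_top (a point): Centre of the lid's outer face, moving with the lid, 52 mm from the hinge line.
- key_one (a joint): Travel in m of the key with a single white bar (lowest temperature, leftmost): 0 = up, 0.004 = fully in. It springs back when let go; 0.7 N starts it, 3.5 N holds it fully in.
- key_one_top (a point): Centre of the top of the one-bar key, a black key 26 mm (x of the base) by 22 mm (y of the base), standing 6 mm above the panel. Keys are 38 mm apart centre to centre.
- key_two (a joint): Travel in m of the key with two bars (second from the left); not to be pressed.
- key_three (a joint): Travel in m of the key with three bars (third from the left); not to be pressed.
- rocker (a joint): Angle of the black rocker switch at the right end of the row: 0 = off (near end raised), 0.32 rad = on (near end down). A seesaw 49 mm long (base x), 26 mm wide, its two faces in a shallow V, pivoting at its middle about the base's y; stays where it is left, starts off. About 2 N on the press point turns it.
- rocker_press (a point): Middle of the sloping near face of the rocker, 15 mm from its pivot; pressed straight down it sinks about 5 mm until this face lies level, 3 mm above the panel: then the rocker is on.
- mug: White mug, 78 mm across, 114 mm with its handle, 93 mm high; origin at the centre of its underside. Bystander, loose.
- salt_shaker: Glass salt shaker with a grey cap, 44 mm across, 90 mm high; origin at the centre of its underside. Bystander, loose.
- tea_chest: Walnut tea box with a closed lid, 146 x 209 x 89 mm; origin at the centre of its underside. Bystander, loose.

How it is judged (in metres and radians):
On the way, in this order (a step that is already met when the one before it is completed fails the run):
1. the lid is pushed fully shut (value of joint lid below 0.05 rad), for 0.2 s.
2. the one-bar key is pressed in (value of joint key_one above 0.003 m), for 0.05 s.
3. the one-bar key is let go (value of joint key_one below 0.001 m), for 0.05 s.
4. the rocker is pushed on (value of joint rocker above 0.24 rad), for 0.1 s.
At the end, for the whole second after the job is handed in: The lid is shut (within 0.05 rad), the rocker is on (past 0.24 of 0.32 rad), all three keys are up (within 1 mm), and the kettle stands upright and at rest in its base, within 12 mm of where it stood; the mug, salt shaker and tea chest are within 20 mm of where they stood (value of joint lid below 0.05 rad and value of joint rocker above 0.24 rad and value of joint each of key_one, key_two, key_three below 0.001 m and distance of kettle from where it was at the start of the episode below 0.012 m and angle between kettle's own z axis and vertical below 0.05 rad and linear speed of kettle below 0.02 m/s and distance of each of mug, salt_shaker, tea_chest from where it was at the start of the episode below 0.02 m); the robot touches nothing.
It fails at once if a key or the rocker is pressed while the lid is still open (value of joint lid above 0.1 rad and (value of joint key_one above 0.002 m or value of joint rocker above 0.16 rad)).
It fails at once if the two-bar or three-bar key is pressed (more than half its travel) (value of joint any of key_two, key_three above 0.002 m).
It fails at once if the kettle is lifted, shoved or tipped (raised over 6 mm, moved over 15 mm or tilted over 0.12 rad) (distance of kettle from where it was at the start of the episode above 0.015 m or angle between kettle's own z axis and vertical above 0.12 rad or height (world z) of kettle above 0.02 m).
It fails at once if the kettle or its controls are pushed hard instead of lightly (over 30 N) (contact force between any of the arm, the fingers and kettle above 30 N or contact force between any of the arm, the fingers and base above 30 N).
It fails at once if the mug, salt shaker or tea chest is moved over 20 mm (distance of any of mug, salt_shaker, tea_chest from where it was at the start of the episode above 0.02 m).
It also fails if it takes over 58 s, if anything falls off the work surface, if the arm or the gripper's body presses on something with over 40 N, if the wrist force passes 120 N, or if a joint passes its speed limit or range.

## Working session

There is one attempt and no reset: what is moved stays moved. The work goes in short steps, Python scripts to look and compute and a tool call to move; the robot and the scene stay as the last step left them, time stands still between calls to the robot, and variables do not carry over. Pictures are saved under pics/ and viewed, and the job is handed in when it is done.

Besides the shell and the picture viewer there is one more tool, called after "Request:" as name([rows], argument=value, ...), one row to a line, values as JSON. arm_command: Moves the arm, as the interface text tells. Its arguments: {"type":"object","properties":{"increments":{"type":"array","items":{"type":"array","items":{"type":"number"}}},"jaw":{"type":"number"},"force":{"type":"number"}},"required":["increments"]}

```bash
mkdir -p pics; python3 - <<'E'
from bench import r
import cv2,numpy as np
s=r.sense();print({k:np.round(v,2) for k,v in s.items()},r.finger_overhang)
for n in("side","top"):
    im=r.snapshot(n);cv2.imwrite(f"pics/{n}0.png",im[:,:,::-1])
    m=r.camera_model(n);print(n,np.round(m["intrinsics"],1).tolist(),np.round(m["cam_to_world"],3).tolist())
    for t in["kettle","lid_hinge","lid_top","key_one_top","rocker_press","base","mug","salt_shaker","tea_chest"]:
        print(t,[(np.round(d["position"],1).tolist(),round(d["conf"],2)) for d in r.spot_point(n,t)[:2]])
print(r.sense()["time"])
E
```

```text
{'time': np.float64(0.0), 'joint_pos': array([-69.18,   7.52,  85.33,  -0.  ,  87.26,  -4.89]), 'qd': array([ 0.07, -0.08,  0.08,  0.04, -0.05, -0.09]), 'joint_efforts': array([-0.000e+00, -5.694e+01, -5.006e+01, -0.000e+00,  2.000e-02,
       -0.000e+00]), 'tool_pos': array([ 260.19, -540.18,  302.82]), 'tcp_rot': array([-9.0110e+01,  1.0000e-02, -1.5429e+02]), 'ft_force': array([ 0.06, -0.12,  0.35]), 'wrist_torque': array([-0.03,  0.01,  0.01]), 'finger_gap': np.float64(85.3)} 72.6
side [[491.9, 0.0, 320.7], [0.0, 491.9, 247.6], [0.0, 0.0, 1.0]] [[-0.909, -0.227, 0.35, 180.79], [-0.418, 0.513, -0.75, 885.944], [-0.009, -0.828, -0.561, 783.908], [0.0, 0.0, 0.0, 1.0]]
kettle [([325.8, 276.1], 0.64)]
lid_hinge [([325.1, 205.4], 0.76)]
lid_top [([329.7, 187.7], 0.98)]
key_one_top []
rocker_press [([386.3, 271.1], 0.56)]
base [([325.8, 282.1], 0.61)]
mug [([323.4, 392.3], 0.78)]
salt_shaker [([394.9, 240.5], 0.61), ([386.3, 271.6], 0.56)]
tea_chest [([201.7, 393.4], 0.79)]
top [[570.9, 0.0, 314.6], [0.0, 570.9, 222.0], [0.0, 0.0, 1.0]] [[-0.044, -0.978, 0.202, 222.174], [-0.999, 0.043, -0.009, 48.141], [0.0, -0.202, -0.979, 1757.708], [0.0, 0.0, 0.0, 1.0]]
kettle [([330.6, 218.9], 0.94)]
lid_hinge [([354.1, 198.8], 0.76)]
lid_top [([330.0, 219.8], 0.72), ([348.6, 193.2], 0.69)]
key_one_top []
rocker_press [([364.8, 256.2], 0.6)]
base []
mug [([227.8, 267.8], 0.61), ([198.9, 200.5], 0.24)]
salt_shaker [([419.2, 250.8], 0.75)]
tea_chest [([197.4, 199.1], 0.75)]
1.0
```

```bash
python3 - <<'E'
import cv2
a=cv2.imread("pics/side0.png");b=cv2.imread("pics/top0.png")
cv2.imwrite("pics/t1.png",cv2.resize(b[140:320,160:460],(800,480),interpolation=cv2.INTER_CUBIC))
cv2.imwrite("pics/s1.png",cv2.resize(a[130:430,170:470],(600,600),interpolation=cv2.INTER_CUBIC))
E
```

```text
(no output)
```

View pics/t1.png

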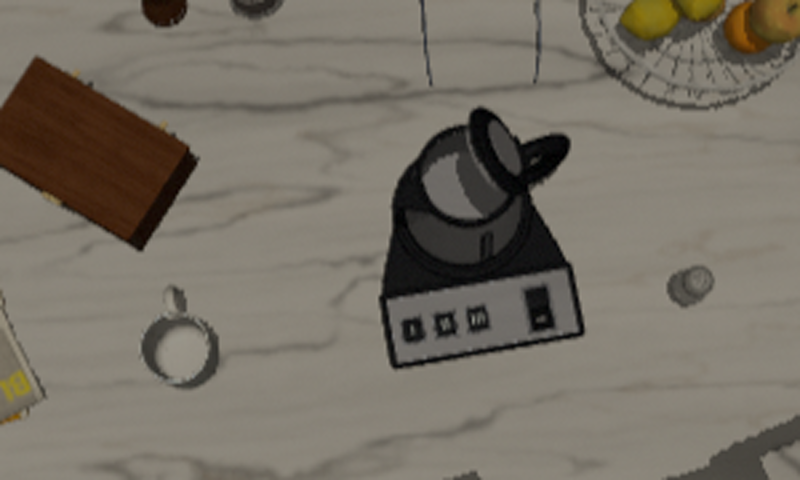

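View pics/s1.png

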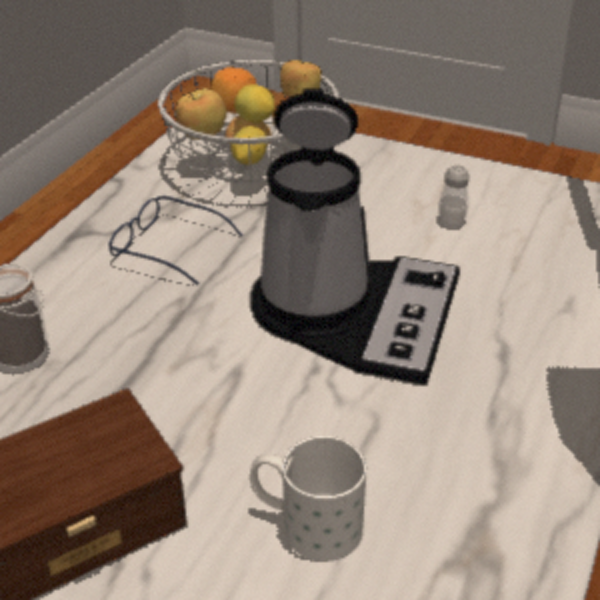

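View pics/side0.png

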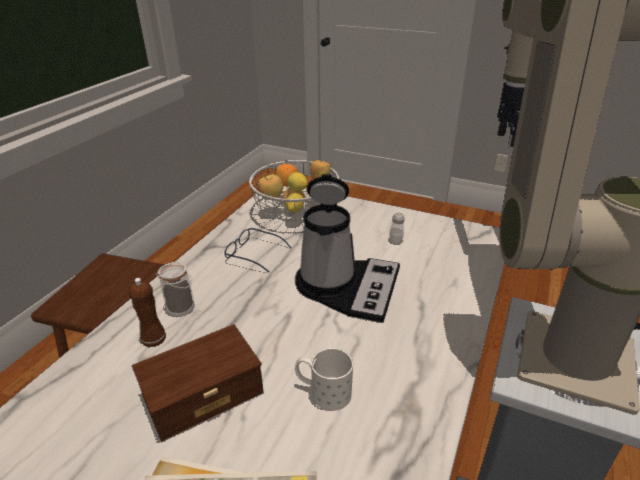

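View pics/top0.png

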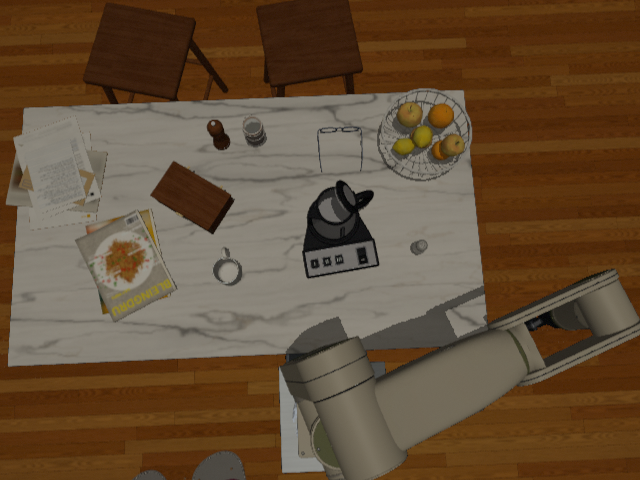

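```bash
python3 - <<'E'
import cv2
a=cv2.imread("pics/side0.png");b=cv2.imread("pics/top0.png")
cv2.imwrite("pics/t2.png",cv2.resize(b[225:285,295:395],(800,480),interpolation=cv2.INTER_CUBIC))
cv2.imwrite("pics/s2.png",cv2.resize(a[250:325,340:410],(560,600),interpolation=cv2.INTER_CUBIC))
cv2.imwrite("pics/t3.png",cv2.resize(b[170:250,295:395],(750,600),interpolation=cv2.INTER_CUBIC))
cv2.imwrite("pics/s3.png",cv2.resize(a[165:305,285:385],(428,600),interpolation=cv2.INTER_CUBIC))
E
```

```text
(no output)
```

View pics/t2.png

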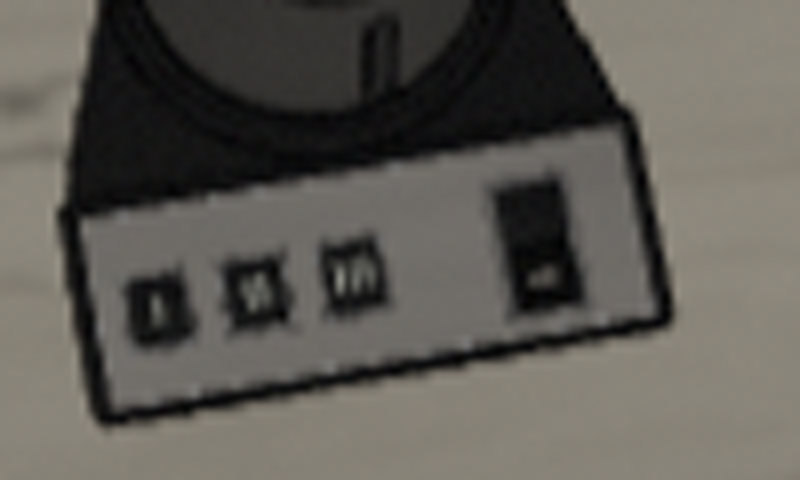

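View pics/s2.png

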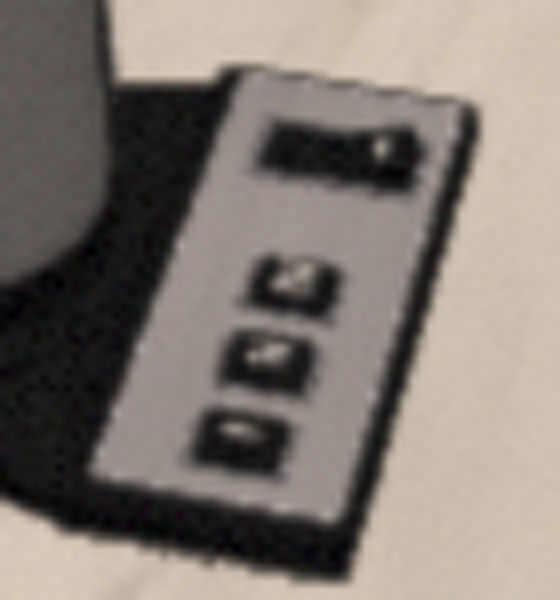

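View pics/t3.png

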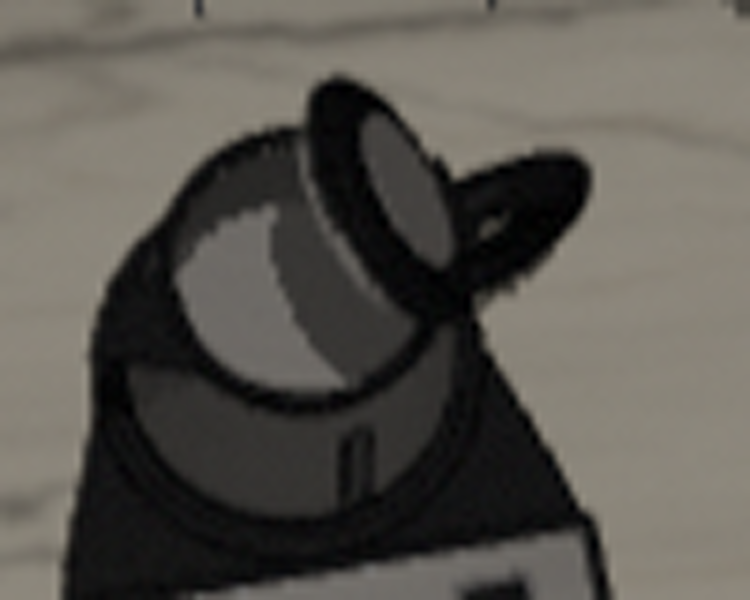

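View pics/s3.png

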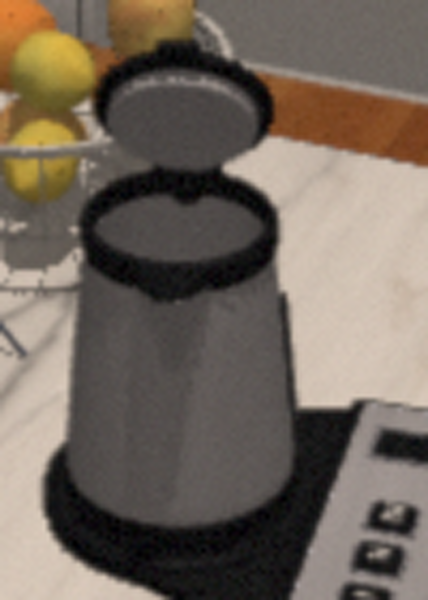

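```bash
cat > h.py <<'E'
import numpy as np,cv2
from bench import r
from scipy.optimize import least_squares
M={}
for n in("side","top"):
    m=r.camera_model(n);T=np.linalg.inv(np.array(m["cam_to_world"]));M[n]=(np.array(m["intrinsics"]),T)
def proj(n,P):
    K,T=M[n];P=np.atleast_2d(P);c=P@T[:3,:3].T+T[:3,3];q=c@K.T;return q[:,:2]/q[:,2:]
def base2w(p,P):
    P=np.atleast_2d(np.array(P,float));c,s=np.cos(p[2]),np.sin(p[2])
    return np.c_[p[0]+c*P[:,0]-s*P[:,1],p[1]+s*P[:,0]+c*P[:,1],P[:,2]]
def lidpt(a,R,W,t=12.5):
    return np.c_[-52+R*np.cos(a)-t*np.sin(a),W,14+186+R*np.sin(a)+t*np.cos(a)]
E
cat > fit.py <<'E'
from h import *
def tc(p,o,s): return (np.array(p,float)+.5)/s-.5+np.array(o)
th=np.linspace(0,2*np.pi,73)
topb=tc([(160,310),(257,293),(354,275),(538,247),(62,210),(632,112),(668,318),(103,422)],(295,225),8)
sideb=tc([(240,440),(268,363),(293,285),(340,157),(230,66),(475,103)],(340,250),8)
B=[(-130,82,23),(-130,44,23),(-130,6,23),(-130,-66,22),(-80,114,19),(-80,-114,19),(-170,-114,12),(-170,114,12)]
S=B[:4]+[(-80,-114,19),(-170,-114,19)]
f=lambda p:np.r_[(proj("top",base2w(p,B))-topb).ravel(),(proj("side",base2w(p,S))-sideb).ravel()]
o=least_squares(f,[550,0,0.1],x_scale=[10,10,.1],loss="soft_l1");p=o.x
print("base",p,np.degrees(p[2]));print(np.round(f(p).reshape(-1,2),1).tolist())
ctop=tc([(165,260),(300,410),(245,400),(430,320),(185,200),(290,128)],(295,170),7.5)
def g(q):
    k=q[:3];a=q[3];out=[]
    ring=proj("top",base2w(k,np.c_[55.5*np.cos(th),55.5*np.sin(th),0*th+199]))
    for c in ctop:
        out.append(np.min(np.hypot(*(ring-c).T)))
    out+=list((proj("side",base2w(k,[(0,0,199)]))[0]-tc((179,232),(285,165),4.283)))
    L=base2w(k,lidpt(a,np.array([52.,110,52]),np.zeros(3)))
    out+=list(proj("top",L[:1])[0]-[348.6,193.2]); out+=list(proj("side",L[:1])[0]-[329.7,187.7])
    L2=base2w(k,lidpt(a,np.array([110.]),np.zeros(1)))
    out+=list(proj("side",L2)[0]-tc((180,42),(285,165),4.283))
    H=base2w(k,[(-115,0,150)]);out+=list((proj("top",H)[0]-tc((560,185),(295,170),7.5))*.5)
    return np.array(out)
best=None
for y0 in(.8,1.2,1.6,2.0):
    o2=least_squares(g,[p[0],p[1],y0,.9],x_scale=[10,10,.2,.2],loss="soft_l1")
    if best is None or o2.cost<best.cost:best=o2
q=best.x;print("kettle",q,np.degrees(q[2]),np.round(g(q),1).tolist())
np.save("pq.npy",np.r_[p,q])
def draw(n,im,o,s,fn):
    h,w=im.shape[:2];im=cv2.resize(im,None,fx=s,fy=s,interpolation=cv2.INTER_CUBIC)
    def poly(P,c,cl=True):
        uv=((proj(n,P)-o+.5)*s).astype(int);cv2.polylines(im,[uv.reshape(-1,1,2)],cl,c,1)
    for cx,cy,hx,hy,z in[(-130,82,13,11,25),(-130,44,13,11,25),(-130,6,13,11,25),(-130,-66,24.5,13,22),(-125,0,45,114,19)]:
        poly(base2w(p,[(cx-hx,cy-hy,z),(cx+hx,cy-hy,z),(cx+hx,cy+hy,z),(cx-hx,cy+hy,z)]),(0,255,0))
    poly(base2w(p,np.c_[83*np.cos(th),83*np.sin(th),0*th+18]),(255,255,0))
    poly(base2w(q[:3],np.c_[55.5*np.cos(th),55.5*np.sin(th),0*th+199]),(0,0,255))
    poly(base2w(q[:3],np.c_[69*np.cos(th),69*np.sin(th),0*th+14]),(0,0,255))
    for t,c in((12.5,(255,0,255)),(0,(0,165,255))):
        poly(base2w(q[:3],lidpt(q[3],52+50*np.cos(th),50*np.sin(th),t)),c)
    poly(base2w(q[:3],[(-55,0,199),(-122,0,150),(84,0,190)]),(255,0,0),False)
    cv2.imwrite(fn,im)
t=cv2.imread("pics/top0.png");s=cv2.imread("pics/side0.png")
draw("top",t[170:285,290:395],np.array([290,170]),5.2,"pics/ft.png")
draw("side",s[165:325,285:410],np.array([285,165]),3.7,"pics/fs.png")
E
python3 fit.py
```

```text
base [ 5.90330969e+02 -2.54315045e+01  1.30227078e-01] 7.461461944290069
[[-0.4, -0.0], [-0.3, -0.0], [-0.2, 0.1], [-0.2, -0.4], [-1.2, -1.4], [0.2, -1.8], [1.1, 1.2], [-1.3, 1.1], [0.2, -0.1], [0.2, -0.4], [0.3, -0.1], [0.1, -0.4], [-1.0, -1.5], [1.7, -0.5]]
kettle [589.61829834 -26.63445214   1.90650638   1.03431199] 109.23476937470977 [1.1, 0.3, 0.4, 1.7, 1.4, 0.8, 0.7, -4.0, -0.3, 2.5, -1.3, 0.1, 0.6, -0.4, 1.1, 0.1]
```

View pics/ft.png

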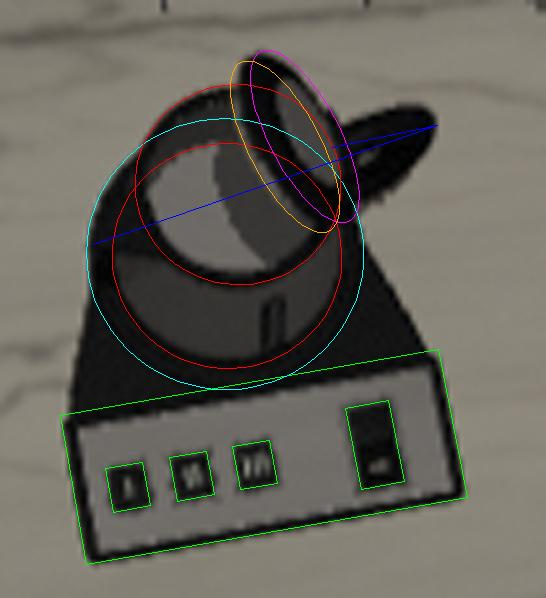

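View pics/fs.png

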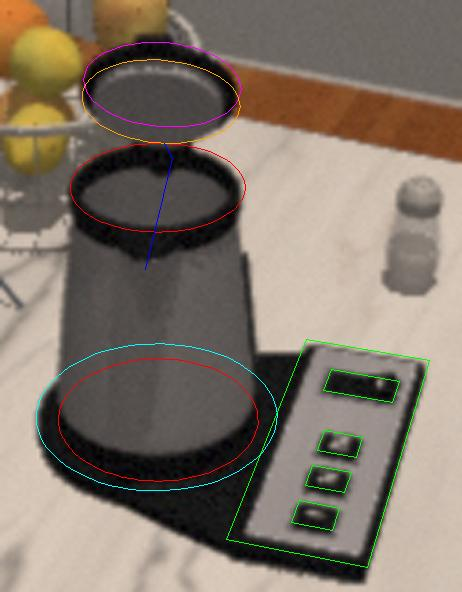

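```bash
python3 - <<'E'
s=open("fit.py").read()
a=s.index("def g(q)");b=s.index("best=None")
g='''
lt=tc([(306,125),(318,88),(340,74),(375,95),(420,145),(452,195),(345,240),(385,285),(315,175)],(295,170),7.5)
ls=tc([(97,105),(125,65),(235,70),(273,110),(258,150),(120,150)],(285,165),4.283)
ft=tc([(300,525),(200,490),(400,490)],(295,170),7.5)
cs=tc([(79,225),(278,225),(130,182),(225,175)],(285,165),4.283)
fs=tc([(67,460),(294,450),(180,527)],(285,165),4.283)
def hd(n,P,pts):
    h=cv2.convexHull(proj(n,P).astype(np.float32))
    return [cv2.pointPolygonTest(h,(float(x),float(y)),True) for x,y in pts]
def g(q):
    k=q[:3];a=q[3];out=[]
    C=base2w(k,np.c_[55.5*np.cos(th),55.5*np.sin(th),0*th+199]);F=base2w(k,np.c_[69*np.cos(th),69*np.sin(th),0*th+14])
    D=np.r_[base2w(k,lidpt(a,52+50*np.cos(th),50*np.sin(th),12.5)),base2w(k,lidpt(a,52+50*np.cos(th),50*np.sin(th),0))]
    out+=hd("top",C,ctop)+hd("side",C,cs)+hd("side",F,fs)+hd("top",D,lt)+hd("side",D,ls)
    L2=base2w(k,lidpt(a,np.array([110.]),np.zeros(1)))
    out+=list(proj("side",L2)[0]-tc((180,42),(285,165),4.283))
    hg=base2w(k,[(-52,0,195)]);out.append(proj("side",hg)[0][0]-tc((188,180),(285,165),4.283)[0])
    sp=base2w(k,[(70,0,185)]);out.append(proj("side",sp)[0][0]-tc((173,295),(285,165),4.283)[0])
    return np.array(out)
'''
s=s[:a]+g+s[b:]
s=s.replace('loss="soft_l1")\n    if','loss="soft_l1",diff_step=1e-3)\n    if')
open("fit.py","w").write(s)
E
python3 fit.py
```

```text
base [ 5.90330969e+02 -2.54315045e+01  1.30227078e-01] 7.461461944290069
[[-0.4, -0.0], [-0.3, -0.0], [-0.2, 0.1], [-0.2, -0.4], [-1.2, -1.4], [0.2, -1.8], [1.1, 1.2], [-1.3, 1.1], [0.2, -0.1], [0.2, -0.4], [0.3, -0.1], [0.1, -0.4], [-1.0, -1.5], [1.7, -0.5]]
kettle [589.6019551  -26.63007679   1.92866005   1.05533523] 110.5040808052445 [1.0, 0.0, -0.3, 1.6, 1.4, 0.7, -0.7, 0.9, 2.0, 1.1, -1.7, -2.0, 6.8, 1.2, 0.6, 0.4, 1.3, 1.1, 0.7, 0.9, 1.7, 1.0, 0.7, 1.8, 3.1, 0.9, -0.3, -0.5, 0.6, -1.2, -0.1, 0.2]
```

View pics/ft.png

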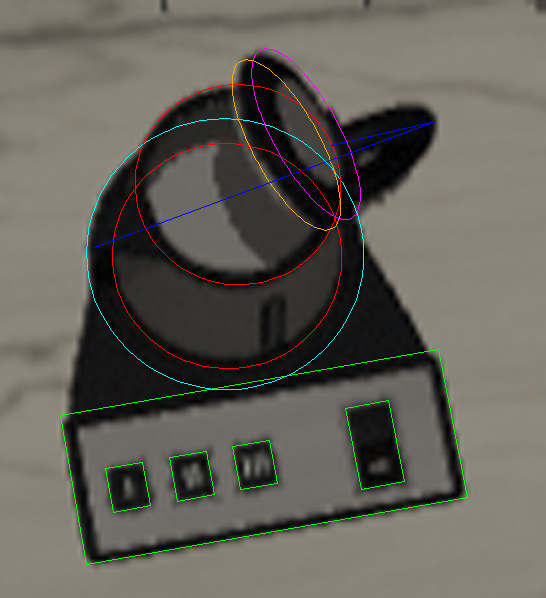

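View pics/fs.png

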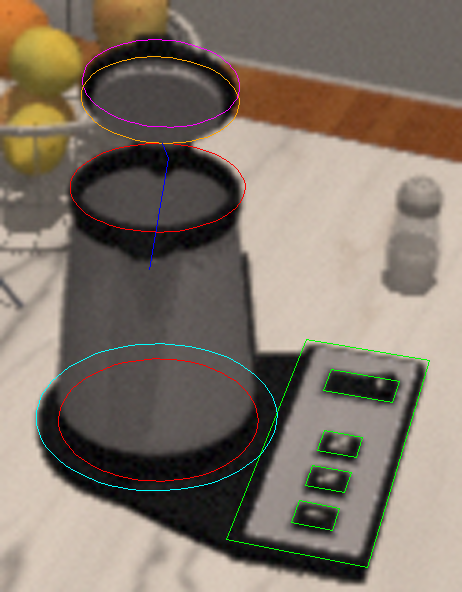

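Request:
arm_command([
  [-0.02,-0.03,-0.01,-0.0,-0.05,0],
  [-0.05,-0.06,-0.02,0,-0.12,0],
  [-0.09,-0.076,-0.035,0,-0.22,0],
  [-0.13,-0.076,-0.05,0,-0.33,0],
  [-0.17,-0.076,-0.068,0,-0.44,0],
  [-0.21,-0.076,-0.084,0,-0.55,0],
  [-0.25,-0.076,-0.1,0,-0.66,0],
  [-0.28,-0.076,-0.112,0,-0.74,0],
  [-0.302,-0.076,-0.121,0,-0.77,0],
  [-0.302,-0.076,-0.121,0,-0.77,0],
], jaw=1)

```text
time: 2.25
tool_pos: [480.8, -299.3, 379.9]
tcp_rot: [-90.0, 0.0, -110.0]
ft_force: [-0.2, -0.3, 0.4]
finger_gap: 0.2
```

```bash
cat > plan.py <<'E'
import sys
from h import *
from scipy.spatial.transform import Rotation as Ro
# plan.py x y ztip yaw : total increments from measured pose
s=r.sense();R=Ro.from_euler("xyz",s["tcp_rot"],degrees=True)
print("t",round(float(s["time"]),2),"tcp",np.round(s["tool_pos"],1),"rot",np.round(s["tcp_rot"],1),"F",np.round(s["ft_force"],2),"gap",round(float(s["finger_gap"]),1),"ovh",r.finger_overhang,"j",np.round(s["joint_pos"],0))
tip=s["tool_pos"]+R.apply([0,r.finger_overhang,0]);print("tip",np.round(tip,1))
if len(sys.argv)>4:
    x,y,z,w=map(float,sys.argv[1:5]);Rt=Ro.from_euler("xyz",[-90,0,w],degrees=True)
    d=np.array([x,y,z])-Rt.apply([0,r.finger_overhang,0])-s["tool_pos"]
    print("inc m",np.round(R.inv().apply(d)/1000,4),"rot",np.round((R.inv()*Rt).as_rotvec(),4))
E
python3 plan.py 614 -100 290 -69.5
```

```text
t 2.25 tcp [ 480.8 -299.3  379.9] rot [ -90.    0. -110.] F [-0.18 -0.29  0.41] gap 0.2 ovh 72.6 j [-37.   1.  84.   0.  95. -17.]
tip [ 480.8 -299.3  307.3]
inc m [-0.2328  0.0173  0.0569] rot [-2.000e-04 -7.072e-01 -2.000e-04]
```

Request:
arm_command([
  [-0.02,0.0,0.005,0,-0.07,0],
  [-0.05,0.0,0.012,0,-0.16,0],
  [-0.09,0.004,0.022,0,-0.27,0],
  [-0.13,0.008,0.032,0,-0.38,0],
  [-0.17,0.012,0.042,0,-0.5,0],
  [-0.2,0.017,0.049,0,-0.61,0],
  [-0.22,0.017,0.054,0,-0.69,0],
  [-0.233,0.017,0.057,0,-0.707,0],
  [-0.233,0.017,0.057,0,-0.707,0],
  [-0.233,0.017,0.057,0,-0.707,0],
])

```text
time: 3.5
tool_pos: [613.5, -102.2, 363.0]
tcp_rot: [-90.0, -0.0, -69.7]
ft_force: [0.9, -0.3, 0.5]
finger_gap: 0.2
```

```bash
python3 plan.py 614 -100 290 -69.5; python3 - <<'E'
from h import *
for n,(a,b,c,d) in {"top":(150,270,280,440),"side":(60,330,240,440)}.items():
    im=r.snapshot(n);cv2.imwrite(f"pics/{n}1.png",cv2.resize(im[a:b,c:d,::-1],None,fx=600/270 if n=="side" else 5,fy=600/270 if n=="side" else 5,interpolation=cv2.INTER_CUBIC))
E
```

```text
t 3.5 tcp [ 613.5 -102.2  363. ] rot [-90.   -0.  -69.7] F [ 0.9  -0.25  0.54] gap 0.2 ovh 72.6 j [-14.  10.  76.  -0.  94. -34.]
tip [ 613.5 -102.2  290.4]
inc m [-0.0019  0.0004  0.0012] rot [ 0.0001 -0.0043  0.0003]
```

View pics/side1.png

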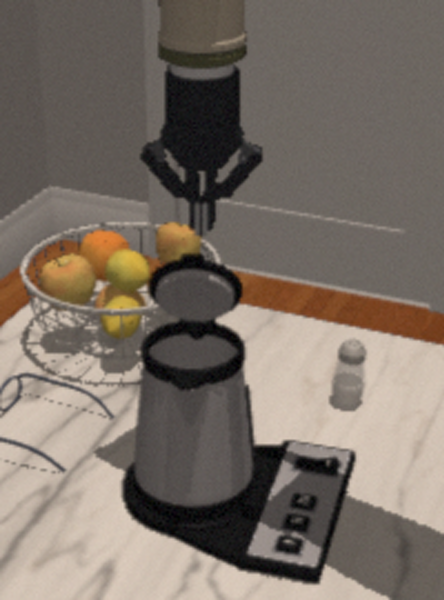

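View pics/top1.png

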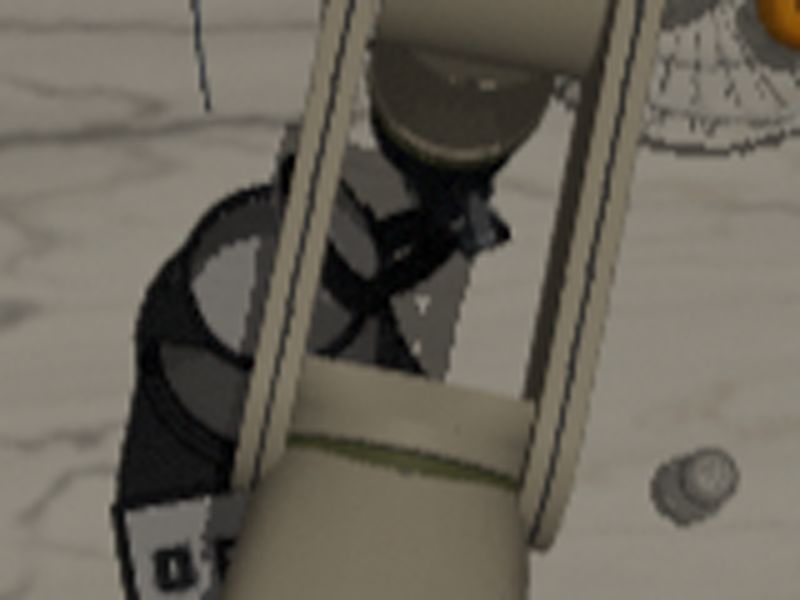

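Request:
arm_command([
  [-0.004,0.004,0.001,0,0,0],
  [-0.008,0.008,0.002,0,0,0],
  [-0.012,0.012,0.003,0,0,0],
  [-0.016,0.015,0.004,0,0,0],
  [-0.021,0.0172,0.004,0,0,0],
  [-0.026,0.019,0.004,0,0,0],
  [-0.03,0.0206,0.004,0,0,0],
  [-0.0325,0.0213,0.004,0,0,0],
  [-0.035,0.022,0.004,0,0,0],
  [-0.037,0.0225,0.004,0,0,0],
])

```text
time: 4.85
tool_pos: [604.6, -65.3, 340.4]
tcp_rot: [-90.0, -0.0, -69.7]
ft_force: [0.4, -0.1, 1.0]
finger_gap: -0.3
```

```bash
python3 plan.py; python3 - <<'E'
from h import *
im=r.snapshot("side");cv2.imwrite("pics/side2.png",cv2.resize(im[120:250,280:400,::-1],None,fx=4.5,fy=4.5,interpolation=cv2.INTER_CUBIC))
E
```

```text
t 4.85 tcp [604.6 -65.3 340.4] rot [-90.   -0.  -69.7] F [ 0.42 -0.11  1.02] gap -0.3 ovh 72.6 j [-11.   8.  81.   0.  91. -31.]
tip [604.6 -65.3 267.8]
```

View pics/side2.png

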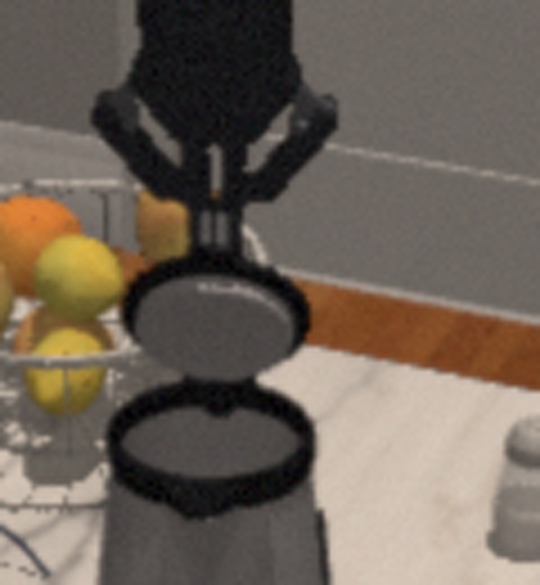

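Request:
arm_command([
  [-0.003,0.001,0,0,0,0],
  [-0.006,0.002,0,0,0,0],
  [-0.0095,0.0036,0,0,0,0],
  [-0.0125,0.0052,0,0,0,0],
  [-0.0157,0.007,0,0,0,0],
  [-0.0187,0.009,0,0,0,0],
  [-0.0216,0.011,0,0,0,0],
  [-0.0244,0.0131,0,0,0,0],
  [-0.027,0.0155,0,0,0,0],
  [-0.0296,0.018,0,0,0,0],
])

```text
time: 6.15
tool_pos: [594.3, -37.4, 322.2]
tcp_rot: [-90.0, 0.0, -69.7]
ft_force: [-0.2, -0.5, 1.0]
finger_gap: -0.2
```

```bash
python3 plan.py; python3 - <<'E'
from h import *
im=r.snapshot("side");cv2.imwrite("pics/side3.png",cv2.resize(im[120:250,280:400,::-1],None,fx=4.5,fy=4.5,interpolation=cv2.INTER_CUBIC))
E
```

```text
t 6.15 tcp [594.3 -37.4 322.2] rot [-90.    0.  -69.7] F [-0.23 -0.54  1.04] gap -0.2 ovh 72.6 j [ -9.   6.  85.   0.  89. -29.]
tip [594.3 -37.4 249.6]
```

View pics/side3.png

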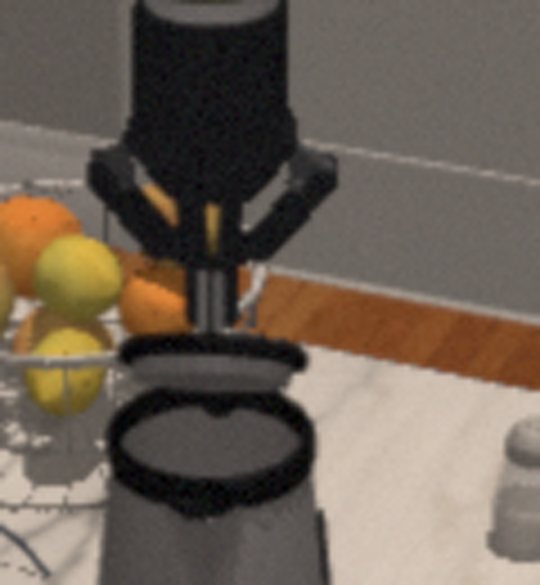

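Request:
arm_command([
  [-0.0024,0.0026,0,0,0,0],
  [-0.0047,0.0053,0,0,0,0],
  [-0.0068,0.008,0,0,0,0],
  [-0.0089,0.011,0,0,0,0],
  [-0.0108,0.0139,0,0,0,0],
  [-0.0125,0.017,0,0,0,0],
  [-0.014,0.02,0,0,0,0],
  [-0.0154,0.0225,0,0,0,0],
  [-0.016,0.0245,0,0,0,0],
  [-0.0165,0.0265,0,0,0,0],
])

```text
time: 7.45
tool_pos: [588.6, -22.1, 295.8]
tcp_rot: [-90.0, 0.0, -69.7]
ft_force: [0.4, 0.5, 0.8]
finger_gap: 0.2
```

```bash
python3 plan.py; python3 - <<'E'
from h import *
im=r.snapshot("side");cv2.imwrite("pics/side4.png",cv2.resize(im[120:250,280:400,::-1],None,fx=4.5,fy=4.5,interpolation=cv2.INTER_CUBIC))
E
```

```text
t 7.45 tcp [588.6 -22.1 295.8] rot [-90.    0.  -69.7] F [0.36 0.5  0.85] gap 0.2 ovh 72.6 j [ -7.   6.  88.   0.  86. -27.]
tip [588.6 -22.1 223.2]
```

View pics/side4.png

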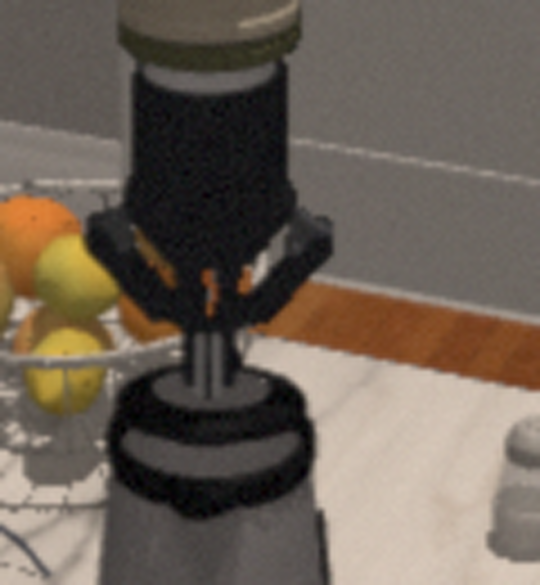

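Request:
arm_command([
  [-0.0004,0.001,0,0,0,0],
  [-0.0008,0.002,0,0,0,0],
  [-0.001,0.003,0,0,0,0],
  [-0.0012,0.004,0,0,0,0],
  [-0.0014,0.005,0,0,0,0],
  [-0.0016,0.006,0,0,0,0],
  [-0.0017,0.0068,0,0,0,0],
  [-0.0018,0.0076,0,0,0,0],
  [-0.002,0.0083,0,0,0,0],
  [-0.002,0.009,0,0,0,0],
])

```text
time: 8.75
tool_pos: [588.0, -20.3, 286.9]
tcp_rot: [-90.0, -0.0, -69.7]
ft_force: [-1.0, 0.2, 0.5]
finger_gap: -0.3
```

```bash
python3 plan.py; python3 - <<'E'
from h import *
im=r.snapshot("side");cv2.imwrite("pics/side5.png",cv2.resize(im[120:250,280:400,::-1],None,fx=4.5,fy=4.5,interpolation=cv2.INTER_CUBIC))
E
```

```text
t 8.75 tcp [588.  -20.3 286.9] rot [-90.   -0.  -69.7] F [-1.05  0.17  0.55] gap -0.3 ovh 72.6 j [ -7.   6.  88.   0.  85. -27.]
tip [588.  -20.3 214.3]
```

View pics/side5.png

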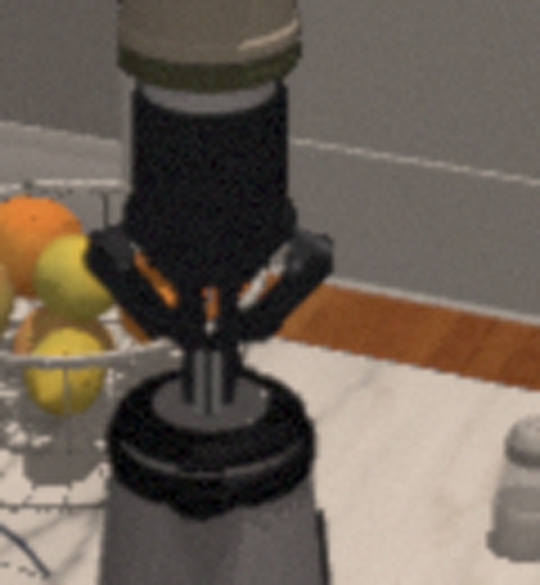

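Request:
arm_command([
  [0,0.0005,0,0,0,0],
  [0,0.001,0,0,0,0],
  [0,0.0014,0,0,0,0],
  [0,0.0018,0,0,0,0],
  [0,0.0022,0,0,0,0],
  [0,0.0026,0,0,0,0],
  [0,0.003,0,0,0,0],
  [0,0.003,0,0,0,0],
  [0,0.003,0,0,0,0],
  [0,0.003,0,0,0,0],
])

```text
time: 10.05
tool_pos: [588.0, -20.3, 285.0]
tcp_rot: [-90.0, -0.0, -69.7]
ft_force: [-3.4, 1.1, 8.5]
finger_gap: -0.2
```

```bash
python3 plan.py
```

```text
t 10.05 tcp [588.  -20.3 285. ] rot [-90.   -0.  -69.7] F [-3.44  1.11  8.51] gap -0.2 ovh 72.6 j [ -7.   6.  89.   0.  85. -27.]
tip [588.1 -20.3 212.4]
```

Request:
arm_command([
  [0,0.002,0,0,0,0],
  [0,0,0,0,0,0],
  [0,-0.003,0,0,0,0],
  [0,-0.01,0,0,0,0],
  [0,-0.02,0,0,0,0],
  [0,-0.03,0,0,0,0],
  [0,-0.04,0,0,0,0],
  [0,-0.05,0,0,0,0],
  [0,-0.06,0,0,0,0],
  [0,-0.06,0,0,0,0],
])

```text
time: 11.3
tool_pos: [588.4, -20.3, 345.3]
tcp_rot: [-89.9, -0.1, -69.7]
ft_force: [-0.1, -0.1, 0.3]
finger_gap: -0.1
```

```bash
python3 - <<'E'
from h import *
im=r.snapshot("side");cv2.imwrite("pics/side6.png",cv2.resize(im[120:330,280:420,::-1],None,fx=2.8,fy=2.8,interpolation=cv2.INTER_CUBIC))
p=np.load("pq.npy")[:3]
for k,P in {"key1":(-130,82,25),"rocker":(-148,-66,22)}.items(): print(k,np.round(base2w(p,[P]),1), )
E
python3 plan.py 450 38 120 -82.5
```

```text
key1 [[450.8  39.   25. ]]
rocker [[ 452.2 -110.1   22. ]]
t 11.35 tcp [588.1 -20.3 344.4] rot [-90.   -0.  -69.7] F [-0.87 -0.77 -0.2 ] gap -0.4 ovh 72.6 j [ -7.   5.  84.   0.  91. -27.]
tip [588.2 -20.3 271.8]
inc m [-0.1028  0.1517 -0.1094] rot [-0.0008  0.2241  0.0003]
```

View pics/side6.png

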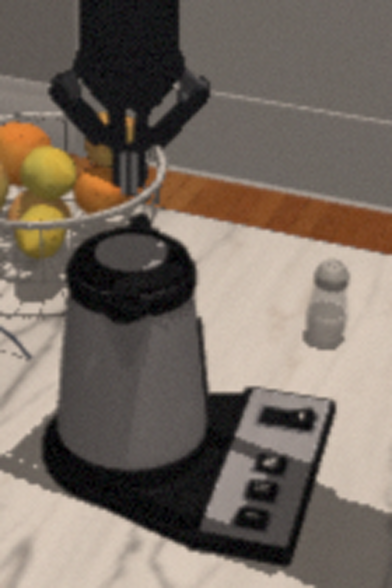

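Request:
arm_command([
  [-0.01,0,-0.01,0,0.02,0],
  [-0.025,0,-0.027,0,0.06,0],
  [-0.043,0,-0.046,0,0.1,0],
  [-0.062,0.01,-0.066,0,0.15,0],
  [-0.08,0.035,-0.085,0,0.19,0],
  [-0.095,0.07,-0.101,0,0.22,0],
  [-0.1028,0.105,-0.11,0,0.224,0],
  [-0.1028,0.135,-0.11,0,0.224,0],
  [-0.1028,0.15,-0.11,0,0.224,0],
  [-0.1028,0.15,-0.11,0,0.224,0],
])

```text
time: 12.6
tool_pos: [448.1, 38.0, 192.9]
tcp_rot: [-90.1, 0.0, -82.5]
ft_force: [0.2, -0.6, -0.2]
finger_gap: -0.1
```

```bash
python3 plan.py 450.8 39 35 -82.5
```

```text
t 12.6 tcp [448.1  38.  192.9] rot [-90.1   0.  -82.5] F [ 0.15 -0.57 -0.23] gap -0.1 ovh 72.6 j [ -2. -12. 116.   0.  76.  -9.]
tip [448.   38.  120.3]
inc m [-0.0006  0.0853  0.003 ] rot [ 0.0023 -0.0002 -0.0004]
```

Request:
arm_command([
  [-0.0006,0.008,0.001,0,0,0],
  [-0.0006,0.02,0.002,0,0,0],
  [-0.0006,0.033,0.0025,0,0,0],
  [-0.0006,0.046,0.0025,0,0,0],
  [-0.0006,0.059,0.0025,0,0,0],
  [-0.0006,0.07,0.0025,0,0,0],
  [-0.0006,0.078,0.0025,0,0,0],
  [-0.0006,0.084,0.0025,0,0,0],
  [-0.0006,0.085,0.0025,0,0,0],
  [-0.0006,0.085,0.0025,0,0,0],
])

```text
time: 13.85
tool_pos: [451.7, 38.8, 109.1]
tcp_rot: [-90.0, -0.0, -82.5]
ft_force: [0.0, 0.2, -0.3]
finger_gap: -0.3
```

```bash
python3 plan.py 450.8 39 25 -82.5;python3 - <<'E'
from h import *
im=r.snapshot("side");cv2.imwrite("pics/side7.png",cv2.resize(im[210:330,320:430,::-1],None,fx=5,fy=5,interpolation=cv2.INTER_CUBIC))
im=r.snapshot("top");cv2.imwrite("pics/top7.png",cv2.resize(im[200:300,280:400,::-1],None,fx=5,fy=5,interpolation=cv2.INTER_CUBIC))
E
```

```text
t 13.85 tcp [451.7  38.8 109.1] rot [-90.   -0.  -82.5] F [ 0.01  0.17 -0.29] gap -0.3 ovh 72.6 j [ -2.  -4. 119.   0.  66.  -9.]
tip [451.7  38.8  36.5]
inc m [-0.0003  0.0115 -0.0009] rot [-0.0004  0.0001  0.0001]
```

View pics/side7.png

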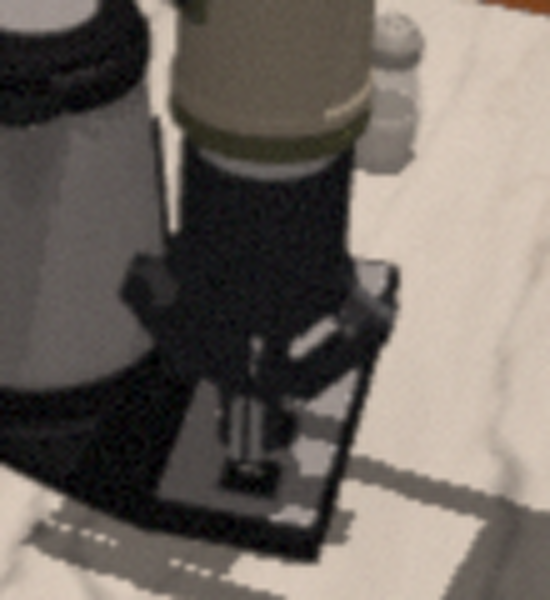

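View pics/top7.png

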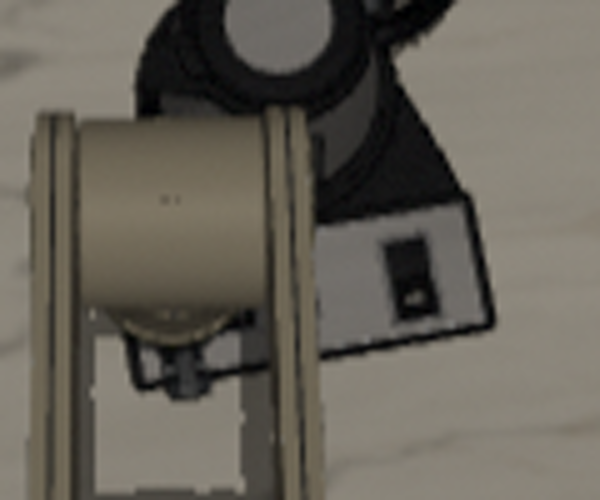

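Request:
arm_command([
  [0,0.003,-0.0009,0,0,0],
  [0,0.006,-0.0009,0,0,0],
  [0,0.009,-0.0009,0,0,0],
  [0,0.0105,-0.0009,0,0,0],
  [0,0.012,-0.0009,0,0,0],
  [0,0.013,-0.0009,0,0,0],
  [0,0.014,-0.0009,0,0,0],
  [0,0.015,-0.0009,0,0,0],
  [0,0.0155,-0.0009,0,0,0],
  [0,0.0155,-0.0009,0,0,0],
])

```text
time: 15.2
tool_pos: [450.6, 38.7, 93.4]
tcp_rot: [-90.0, -0.0, -82.5]
ft_force: [-2.6, 0.4, 3.5]
finger_gap: -0.3
```

```bash
python3 plan.py
```

```text
t 15.2 tcp [450.6  38.7  93.4] rot [-90.   -0.  -82.5] F [-2.56  0.41  3.51] gap -0.3 ovh 72.6 j [ -2.  -3. 119.  -0.  64.  -9.]
tip [450.6  38.7  20.8]
```

Request:
arm_command([
  [0,0.0004,0,0,0,0],
  [0,0.0008,0,0,0,0],
  [0,0.001,0,0,0,0],
  [0,0.001,0,0,0,0],
  [0,0.001,0,0,0,0],
  [0,0.001,0,0,0,0],
  [0,0.001,0,0,0,0],
  [0,0.001,0,0,0,0],
  [0,0.001,0,0,0,0],
  [0,0.001,0,0,0,0],
])

```text
time: 16.45
tool_pos: [450.6, 38.7, 93.0]
tcp_rot: [-90.0, 0.0, -82.5]
ft_force: [-4.8, 0.0, 10.3]
finger_gap: -0.3
```

```bash
python3 plan.py
```

```text
t 16.45 tcp [450.6  38.7  93. ] rot [-90.    0.  -82.5] F [-4.78  0.02 10.31] gap -0.3 ovh 72.6 j [ -2.  -3. 119.  -0.  64.  -9.]
tip [450.6  38.7  20.4]
```

Request:
arm_command([
  [0,-0.003,0,0,0,0],
  [0,-0.01,0,0,0,0],
  [0,-0.03,0,0,0,0],
  [0,-0.05,0,0,0,0],
  [0.015,-0.06,-0.002,0,0,0],
  [0.045,-0.06,-0.0055,0,0,0],
  [0.085,-0.06,-0.01,0,0,0],
  [0.12,-0.06,-0.0145,0,0,0],
  [0.142,-0.06,-0.017,0,0,0],
  [0.1477,-0.06,-0.0178,0,0,0],
])

```text
time: 17.7
tool_pos: [451.8, -111.9, 152.2]
tcp_rot: [-90.0, -0.0, -82.6]
ft_force: [-0.3, -0.6, -0.7]
finger_gap: 0.4
```

```bash
python3 plan.py 452.2 -110.1 35 -82.5
```

```text
t 17.7 tcp [ 451.8 -111.9  152.2] rot [-90.   -0.  -82.6] F [-0.34 -0.6  -0.66] gap 0.4 ovh 72.6 j [-20.  -6. 115.  -0.  71. -28.]
tip [ 451.8 -111.9   79.6]
inc m [-0.0017  0.0446  0.0006] rot [ 0.0003 -0.0023  0.0001]
```

Request:
arm_command([
  [-0.001,0.005,0,0,0,0],
  [-0.0015,0.012,0,0,0,0],
  [-0.0015,0.02,0,0,0,0],
  [-0.0015,0.028,0,0,0,0],
  [-0.0015,0.034,0,0,0,0],
  [-0.0015,0.038,0,0,0,0],
  [-0.0015,0.041,0,0,0,0],
  [-0.0015,0.042,0,0,0,0],
  [-0.0015,0.042,0,0,0,0],
  [-0.0015,0.042,0,0,0,0],
])

```text
time: 18.95
tool_pos: [452.2, -108.7, 110.6]
tcp_rot: [-90.0, -0.0, -82.5]
ft_force: [0.2, -1.2, 0.7]
finger_gap: -0.2
```

```bash
python3 plan.py 452.2 -110.1 24 -82.5;python3 - <<'E'
from h import *
im=r.snapshot("side");cv2.imwrite("pics/side8.png",cv2.resize(im[210:330,320:430,::-1],None,fx=5,fy=5,interpolation=cv2.INTER_CUBIC))
E
```

```text
t 18.95 tcp [ 452.2 -108.7  110.6] rot [-90.   -0.  -82.5] F [ 0.18 -1.2   0.68] gap -0.2 ovh 72.6 j [-20.  -3. 117.   0.  66. -27.]
tip [ 452.2 -108.7   38. ]
inc m [ 0.0014  0.014  -0.0002] rot [-0.0004  0.      0.0002]
```

View pics/side8.png

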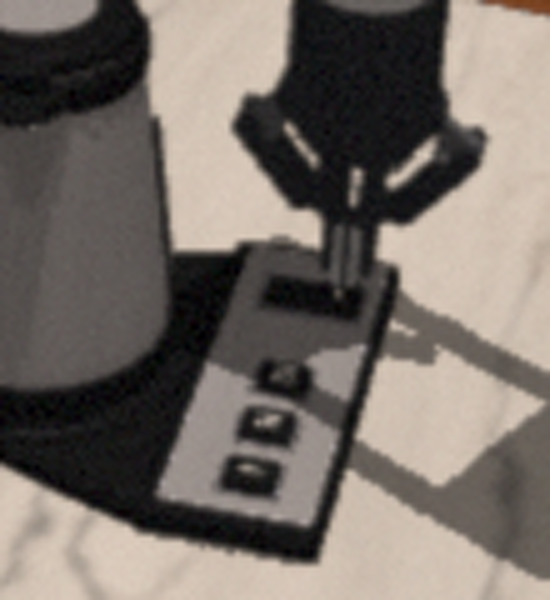

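Request:
arm_command([
  [0.0005,0.003,0,0,0,0],
  [0.001,0.006,0,0,0,0],
  [0.001,0.0075,0,0,0,0],
  [0.001,0.009,0,0,0,0],
  [0.001,0.0105,0,0,0,0],
  [0.001,0.012,0,0,0,0],
  [0.001,0.0135,0,0,0,0],
  [0.001,0.015,0,0,0,0],
  [0.001,0.016,0,0,0,0],
  [0.001,0.016,0,0,0,0],
])

```text
time: 20.25
tool_pos: [452.2, -109.5, 94.3]
tcp_rot: [-90.0, 0.0, -82.5]
ft_force: [0.1, 0.3, 0.6]
finger_gap: 0.3
```

```bash
python3 plan.py
```

```text
t 20.25 tcp [ 452.2 -109.5   94.3] rot [-90.    0.  -82.5] F [0.15 0.29 0.65] gap 0.3 ovh 72.6 j [-20.  -1. 117.   0.  64. -27.]
tip [ 452.2 -109.5   21.7]
```

Request:
arm_command([
  [0,0.0003,0,0,0,0],
  [0,0.0006,0,0,0,0],
  [0,0.0009,0,0,0,0],
  [0,0.0012,0,0,0,0],
  [0,0.0015,0,0,0,0],
  [0,0.0015,0,0,0,0],
  [0,0.0015,0,0,0,0],
  [0,0.0015,0,0,0,0],
  [0,0.0015,0,0,0,0],
  [0,0.0015,0,0,0,0],
])

```text
time: 21.5
tool_pos: [452.4, -109.6, 94.0]
tcp_rot: [-90.0, 0.0, -82.5]
ft_force: [-7.4, 1.8, 15.3]
finger_gap: 0.3
```

```bash
python3 plan.py
```

```text
t 21.5 tcp [ 452.4 -109.6   94. ] rot [-90.    0.  -82.5] F [-7.4   1.84 15.25] gap 0.3 ovh 72.6 j [-20.  -1. 117.   0.  64. -27.]
tip [ 452.4 -109.6   21.4]
```

Firm stop, level with the expected height. Lifting away and checking.

Request:
arm_command([
  [0,-0.001,0,0,0,0],
  [0,-0.006,0,0,0,0],
  [0,-0.02,0,0,0,0],
  [0,-0.04,0,0,0,0],
  [0.02,-0.07,-0.005,0,0,0],
  [0.05,-0.1,-0.01,0,0,0],
  [0.08,-0.13,-0.02,0,0,0],
  [0.11,-0.15,-0.02,0,0,0],
  [0.13,-0.16,-0.02,0,0,0],
  [0.13,-0.16,-0.02,0,0,0],
])

```text
time: 22.75
tool_pos: [449.8, -242.5, 254.9]
tcp_rot: [-89.9, -0.1, -82.6]
ft_force: [-0.0, 0.3, -0.5]
finger_gap: -0.1
```

```bash
python3 plan.py;python3 - <<'E'
from h import *
im=r.snapshot("side");cv2.imwrite("pics/side9.png",cv2.resize(im[180:330,280:430,::-1],None,fx=4,fy=4,interpolation=cv2.INTER_CUBIC))
a=cv2.imread("pics/side0.png")[:,:,::-1]
im2=r.snapshot("top");cv2.imwrite("pics/top9.png",im2[:,:,::-1])
for n,o in(("side",a),("top",cv2.imread("pics/top0.png")[:,:,::-1])):
    cur=im if n=="side" else im2
    for nm,(x,y,w) in ({"mug":(325,378,40),"chest":(200,380,70),"salt":(397,228,20),"foot":(326,270,30)} if n=="side" else {"mug":(227,265,20),"chest":(192,197,45),"salt":(419,247,12)}).items():
        A=o[y-w:y+w,x-w:x+w].astype(np.float32).mean(2);Bm=cur[y-w:y+w,x-w:x+w].astype(np.float32).mean(2)
        print(n,nm,cv2.phaseCorrelate(A,Bm))
E
```

```text
t 22.75 tcp [ 449.8 -242.5  254.9] rot [-89.9  -0.1 -82.6] F [-0.02  0.3  -0.53] gap -0.1 ovh 72.6 j [-34.  -5. 103.  -0.  82. -41.]
tip [ 450.  -242.6  182.3]
side mug ((-0.020775101352896286, 0.027144751603124462), 0.9804104184731841)
side chest ((-0.013471752123322744, -0.012484547670666757), 0.9643734024814618)
side salt ((-0.2003213254834968, -0.05694289845205347), 0.44273167237639427)
side foot ((-0.038272066213792755, -0.009295305996761982), 0.9895809687674045)
top mug ((-0.019254635613904725, -0.029309778531253272), 1.0149801466614008)
top chest ((-0.014375407004528995, 0.0265818999015508), 0.9757591400617435)
top salt ((0.7623174364296315, 4.837991935558946), 0.2842094865110185)
```

View pics/side9.png

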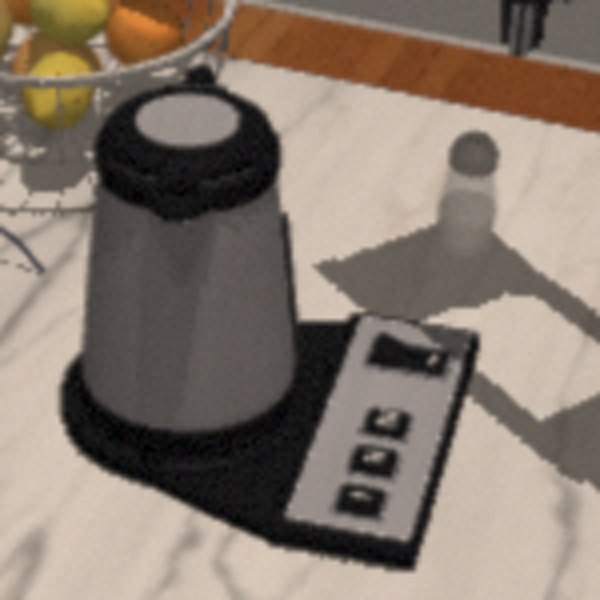

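View pics/top9.png

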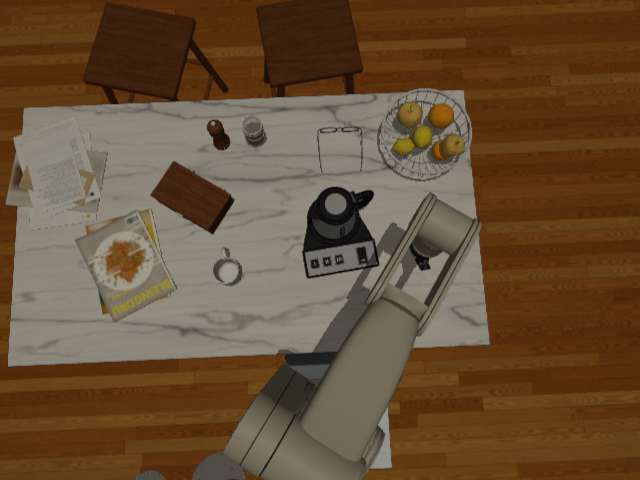

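```bash
python3 -c "
from bench import r
print(r.hand_in())"
```

```text
the job is handed in; nothing more can be done
None
```

The kettle is set: the lid is shut, the one-bar key was pressed in and let go, and the rocker is on. I did the three steps in that order with closed fingertips and handed in at about 23 s. The hand-in reported no verdict.

- **Lid:** I pushed it round its arc and it met its stop with the fingertips at z = 212.4 mm, against 212.5 mm expected, with about 9 N at the last reading.
- **One-bar key:** It went in to its stop at z = 20.4 mm with about 10 N, then I released it. The later picture shows all three keys up.
- **Rocker:** The near end went down to its stop at z = 21.4 mm with about 15 N. The last side picture shows its far end raised, so it is on.
- **Rest of the scene:** The kettle's foot, mug and tea chest show a shift of less than 0.1 pixel from the first pictures.
- **Salt shaker:** In the top view the arm covered it, so that comparison is unusable. In the side view, although it stood in the arm's shadow, it showed a shift of only about 0.2 pixel.
- **Robot:** The arm ended clear of everything, with the wrist force near zero.

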